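Fold back the bifold cover and load the core drying rack

ROBOT

A 6-joint arm with a two-finger parallel gripper is mounted at the origin on the work surface. World frame = base frame: x ahead of the robot, y to its left, z up, the work surface at z = 0. Lengths are in m, angles in rad, forces in N, time in s.
With the tool pointing down it reaches from about 0.2 to 0.875 m from the base axis. Payload 3.4 kg.
Tool frame: the origin (TCP) lies at the very end of the fingers, on their centre line; the grasp point (between the pads) lies env.pinch_z behind it (env.pinch_z is the distance from the TCP to the grasp point, in m); z points along the fingers, y is the direction in which the jaws open and shut (so a half turn about z gives the same grasp; the last joint's range is limited). The gripper opens to 94 mm and grips with 3 to 60 N. Pads are 16 mm wide; open, the fingers measure 119 mm over their backs; the gripper's body (75 mm by 177 mm) begins 78 mm behind the grasp point.
Start: joints at [-1.239, 0.276, 1.505, -0, 1.361, -0.121], TCP at [0.252, -0.517, 0.205] pointing down, gripper open.
Joint ranges: [-2.89, 2.89], [-0.75, 2.08], [0.22, 2.7], [-1.18, 4.32], [0.11, 2.71], [-2.7, 2.7]. Speed limits (rad/s): [2.57, 2.57, 3.14, 3.14, 3.14, 3.14].

INTERFACE

Orientations are given as a unit quaternion [w, x, y, z].
In Python, from bench import readout, read_camera, env, find_in gives the robot as it stands. The module is installed in compiled form; this text tells all that it offers.
- The arm moves only by the shell command python3 -m crank 'ROWS' [FORCE]. ROWS is JSON, a list of rows, each a list of 7 numbers: the turn, a rotation vector about the tool's x, y, z in degrees, then the shift along the tool's x, y, z in m, then the closure in counts, from 0 (fully open) to 255 (shut). A call has 1 to 20 rows; each row is the pose to reach, as a shift and turn from the pose commanded when the call began, along the tool's axes at that moment; what a row does not reach only later rows make up. A row lasts 1/8 s, in which the tool goes at most 62.5 mm and 10.7 degrees, less where a joint would pass 70% of its speed; a pose out of reach is approached as far as the arm can. A call with a gripper value outside its range is refused whole. The fingers move at their own pace and stop on an object; FORCE is the grip in N (left out, the last holds). Time passes only in rows, so rows that repeat a pose let the fingers close. It gives the time, the measured TCP pose, the force and the opening at its end, in the units of the state.
- readout.state(): the state, without advancing time (a new reading comes with each control period).
- read_camera(name): name is "scene" or "top" or "wrist"; returns a dict with "img" (480x640x3 uint8, red, green, blue), "fx", "fy", "cx", "cy" (pixels), "world_from_camera" (4x4, takes a point from camera to world coordinates). Camera axes: x right, y down, z forward; pixel columns grow to the right and rows downward; lengths in m; the calibration is good to about 2 mm. A picture is of the moment at which its call begins. There is no depth.
- env.finish_job(): hands the job in, once; it reports no verdict.
Trained networks look in a picture, given as the dict that the camera call returned (one of the last four; its "shot" number tells which), for a name from the list of things; names that differ only in an ending like _2 or _b are one class to them, and where a whole thing is asked for, a point or a joint stands for the part that bears it (a point fixed in the world has none). Each returns a list of dicts, best first, with "confidence" (0 to 1); they miss things now and then, are a little off and sometimes report something else, mostly with a low value. They report only what shows in the picture. A call takes as long as a camera call. They do not tell look-alikes from the thing itself.
- find_in(picture, thing): "position" ([x, y, z] in m, in world coordinates, good to about 4 mm: the middle of the surface that is visible of it).
The state is a dict: "time_s": time; "qpos": joint angles; "dq": joint speeds; "tau": joint torques, N m; "eef_pos": TCP position; "orientation": TCP orientation; "contact_force": force on the tool from outside, world axes, zero at the start; "ft_torque": the same for the moment, N m; "finger_gap": opening from 0.0 (shut) to 1.0 (fully open).
Only numpy, scipy, OpenCV 4.12 (cv2) and the standard library are available. Lean on these libraries where they do the work, as an engineer would, in place of code of your own. Each camera call takes 0.05 s, during which the arm holds its last target. There are 200 camera calls.

TASK

Push the drying rack's yellow bifold cover aside until its two panels are folded flat against each other, then load every grey core print on the bench into the rack, one per bay, upright and slid in under the slatted roof until it is home against the back stop. When all are home, draw the cover fully closed across the rack again, and leave the other things on the bench where they are.

Things in the scene. Friction and masses are not known exactly. Their poses are not given: they have to be found in the camera images.
- rack: Fixed core drying rack. Origin at bench height below the roof's front edge, on the middle bay's centre line; own x points into the bays (away from the robot), y to the robot's left. Steel deck, top 10 mm above the bench, x = -170 to 105, y = -160 to 185 mm; in front of the bays (x below 0) it is a flat open apron. Three bays, each 68 mm wide, between 6 mm blue walls (x = 0 to 96 mm).
- bay_mid (a point): Home spot of the middle bay (rack x = 43, y = 0 mm) on the deck, 10 mm above the bench: a core print that is home, its long side along rack x, has its origin here (any sideways play is fine). It then touches the back stop bar (face at rack x = 88 mm, 35 mm high) and its rear face stands 2 mm in front of the roof edge, so a shut gripper in front of the roof can push it home from behind.
- bay_left (a point): Home spot of the left bay, as bay_mid, at rack y = 74 mm.
- bay_right (a point): Home spot of the right bay, as bay_mid, at rack y = -74 mm.
- roof_edge (a point): Middle of the front edge of the slatted roof that covers all three bays from rack x = 1 mm back to 93 mm: on its top face, 80 mm above the bench (72 mm to the underside; slats 14 mm, gaps 12 mm). Bays can be entered only from the front, under this edge.
- cover_post (a point): Top centre of the red upright handle post (16 mm diameter, 80 to 110 mm above the bench; foot bracket to 82 mm) on the cover's free edge. It travels straight along rack y, at rack x = -20 mm, from y = -119 (closed, right) to 150 mm (folded, left). A sideways force of 2 to 6 N on the post moves the cover either way; it stays where it is left.
- cover_hinge (a point): Top of the fixed hinge pin of the cover (rack x = -20, y = 165 mm), 76 mm above the bench. Two upright yellow panels, each 145 mm long, 6 mm thick, top edge 76 mm above the bench, the left one hinged here, the right one hinged to its end. As the cover folds, the hinge between the panels swings out over the apron, to rack x = -165 mm; folded, they stand along rack x at the left end.
- cover_b (a joint): Fold angle between the two cover panels, rad: 0 closed (panels nearly in line across the bay mouths, at the stop), 2.64 folded flat against each other at the left end (stop). With a = 0.2 + value/2 the post stands at rack y = 165 - 290 cos(a) mm.
- core_1: Squat grey ceramic core print, 0.45 kg, standing upright: base 90 (own x) x 56 (y) x 30 mm high, on it a centred boss 60 (x) x 30 (y) mm that reaches 54 mm above the underside; grip the boss across its 30 mm. Origin: centre of the underside. Starts on the bench right of the rack; absent in some runs (None).
- core_2: Squat grey ceramic core print, 0.45 kg, standing upright: base 90 (own x) x 56 (y) x 30 mm high, on it a centred boss 60 (x) x 30 (y) mm that reaches 54 mm above the underside; grip the boss across its 30 mm. Origin: centre of the underside. Starts on the bench right of the rack; absent in some runs (None).
- core_3: Squat grey ceramic core print, 0.45 kg, standing upright: base 90 (own x) x 56 (y) x 30 mm high, on it a centred boss 60 (x) x 30 (y) mm that reaches 54 mm above the underside; grip the boss across its 30 mm. Origin: centre of the underside. Starts on the bench right of the rack; absent in some runs (None).
- core_box: Bystander: half of a split pine core box, 150 x 100 x 64 mm with two iron dowels, left of the rack. Origin: centre of the underside.
- clamp: Bystander: cast iron C-clamp lying flat, about 150 x 110 x 22 mm, left of the rack. Origin: at bench height under the middle of its spine.
- strike_bar: Bystander: steel strike-off bar, 200 (own x) x 30 x 8 mm, lying flat on the bench beyond the core prints, far right. Origin: centre of the underside.
There are look-alikes about, which are no part of the job. Leave any blue look-alike of the core_3 alone.

How it is judged:
On the way, in this order (a step that is already met when the one before it is completed fails the run):
1. the cover is pushed aside, its two panels folded flat against each other (fold angle over 2.5 rad) (value of joint cover_b above 2.5 rad), for 0.2 s.
2. every core print present stands home in a bay under the roof, while the cover is folded (x of core_1 in the frame of rack between 0.031 and 0.052 m and y of core_1 in the frame of rack between -0.09 and 0.09 m and z of each of core_1, core_2, core_3 in the frame of rack below 0.02 m and angle between each of core_1, core_2, core_3's own z axis and vertical below 0.1 rad and x of core_2 in the frame of rack between 0.031 and 0.052 m and y of core_2 in the frame of rack between -0.09 and 0.09 m and x of core_3 in the frame of rack between 0.031 and 0.052 m and y of core_3 in the frame of rack between -0.09 and 0.09 m and value of joint cover_b above 2 rad), for 0.2 s.
At the end, for the whole second after the job is handed in: Every core print present stands upright (within 0.1 rad) on the rack's deck in a bay, home against the back stop (within 12 mm), and the cover is drawn closed (fold angle under 0.35 rad) (x of core_1 in the frame of rack between 0.031 and 0.052 m and y of core_1 in the frame of rack between -0.09 and 0.09 m and z of each of core_1, core_2, core_3 in the frame of rack below 0.02 m and angle between each of core_1, core_2, core_3's own z axis and vertical below 0.1 rad and x of core_2 in the frame of rack between 0.031 and 0.052 m and y of core_2 in the frame of rack between -0.09 and 0.09 m and x of core_3 in the frame of rack between 0.031 and 0.052 m and y of core_3 in the frame of rack between -0.09 and 0.09 m and value of joint cover_b below 0.35 rad); the robot touches nothing.
It fails at once if the core box half, the clamp or the strike-off bar is moved by more than 25 mm (distance of any of core_box, clamp, strike_bar from where it was at the start of the episode above 0.025 m).
Of core_1, core_2, core_3 only 2 to 3 are there at a start; the rules pass over those that are not, and their reading is None.
At some moment in a run one of core_1, core_2, core_3 may be knocked a few centimetres aside while the robot is not near it.
Once in a run the grip may slacken for a moment while it holds something.
It also fails if it takes over 210 s, if anything falls off the work surface, if the arm or the gripper's body presses on something with over 40 N, if the wrist force passes 120 N, or if a joint passes its speed limit or range.

## Working session

There is one attempt and no reset: what is moved stays moved. The work goes in short steps, Python scripts to look and compute and a shell command to move; the robot and the scene stay as the last step left them, time stands still between calls to the robot, and variables do not carry over. Pictures are saved under pics/ and viewed, about 12 in all and at most 16, crops included, and the job is handed in when it is done.

```bash
mkdir -p pics; cat > h.py <<'E'
import numpy as np,cv2
from bench import readout,read_camera,env,find_in
from scipy.spatial.transform import Rotation as R
def rot(q): return R.from_quat([q[1],q[2],q[3],q[0]]).as_matrix()
def proj(p,P):
    T=np.linalg.inv(p["world_from_camera"]);c=T[:3,:3]@np.array(P)+T[:3,3]
    return np.array([p["fx"]*c[0]/c[2]+p["cx"],p["fy"]*c[1]/c[2]+p["cy"]])
def unproj(p,u,v,z):
    T=np.array(p["world_from_camera"]);d=T[:3,:3]@np.array([(u-p["cx"])/p["fx"],(v-p["cy"])/p["fy"],1])
    return T[:3,3]+d*(z-T[2,3])/d[2]
def save(p,n,crop=None,s=1):
    im=p["img"][:,:,::-1]
    if crop: im=im[crop[1]:crop[3],crop[0]:crop[2]]
    cv2.imwrite("pics/"+n,cv2.resize(im,None,fx=s,fy=s))
E
python3 - <<'E'
from h import *
np.set_printoptions(precision=4,suppress=True)
s=readout.state();print(s["eef_pos"],rot(s["orientation"]),env.pinch_z,s["finger_gap"])
t=read_camera("top");c=read_camera("scene")
save(t,"t0.png");save(c,"s0.png")
for n in ["rack","roof_edge","cover_post","cover_hinge","core_1","core_box","clamp","strike_bar"]:
  for p,k in((t,"t"),(c,"s")):
    try: print(n,k,[(np.round(d["position"],3).tolist(),round(d["confidence"],2),proj(p,d["position"]).round().tolist()) for d in find_in(p,n)])
    except Exception as e: print(n,e)
E
```

```text
[ 0.2514 -0.5165  0.2046] [[ 0.8992  0.4375 -0.0006]
 [ 0.4375 -0.8992  0.0017]
 [ 0.0002 -0.0018 -1.    ]] 0.0188 1.0022183159924174
rack t [([0.542, 0.022, 0.015], 0.88, [294.0, 246.0])]
rack s [([0.615, 0.014, 0.034], 0.69, [339.0, 274.0])]
roof_edge t [([0.54, 0.024, 0.014], 0.69, [294.0, 247.0]), ([0.335, 0.422, 0.054], 0.61, [128.0, 324.0])]
roof_edge s [([0.61, 0.012, 0.035], 0.77, [338.0, 272.0]), ([0.534, -0.028, 0.065], 0.31, [324.0, 250.0])]
cover_post t [([0.532, -0.042, 0.079], 0.89, [319.0, 248.0])]
cover_post s [([0.532, -0.028, 0.064], 0.78, [323.0, 250.0])]
cover_hinge t [([0.539, 0.019, 0.012], 0.77, [295.0, 248.0])]
cover_hinge s [([0.614, 0.012, 0.035], 0.76, [338.0, 273.0])]
core_1 t [([0.665, -0.445, 0.03], 0.87, [478.0, 202.0]), ([0.469, -0.565, 0.032], 0.73, [526.0, 280.0]), ([0.488, -0.309, 0.029], 0.67, [424.0, 270.0]), ([0.599, -0.325, 0.032], 0.62, [431.0, 227.0])]
core_1 s [([0.691, -0.447, 0.026], 0.88, [180.0, 297.0]), ([0.488, -0.565, 0.027], 0.84, [155.0, 253.0]), ([0.521, -0.313, 0.028], 0.74, [233.0, 258.0]), ([0.628, -0.333, 0.034], 0.62, [223.0, 279.0])]
core_box t [([0.334, 0.422, 0.054], 0.84, [128.0, 325.0])]
core_box s [([0.355, 0.415, 0.043], 0.81, [445.0, 222.0])]
clamp t [([0.588, 0.344, 0.017], 0.62, [169.0, 225.0])]
clamp s [([0.603, 0.338, 0.014], 0.92, [442.0, 274.0]), ([0.52, -0.312, 0.025], 0.68, [234.0, 259.0])]
strike_bar t [([0.471, -0.466, 0.007], 0.98, [484.0, 279.0])]
strike_bar s [([0.479, -0.464, 0.007], 0.69, [188.0, 256.0])]
```

View pics/t0.png

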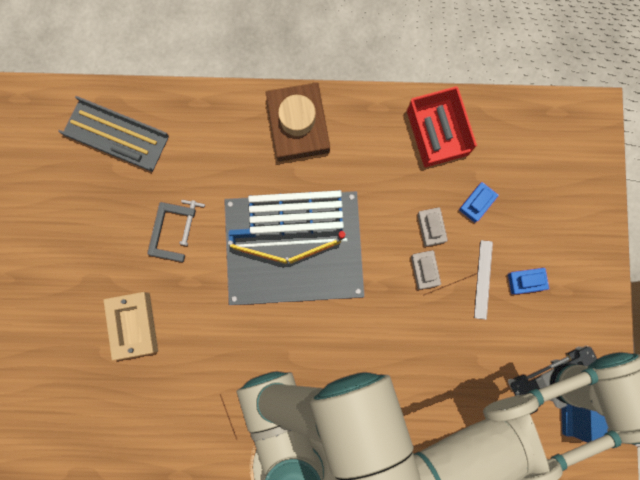

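View pics/s0.png

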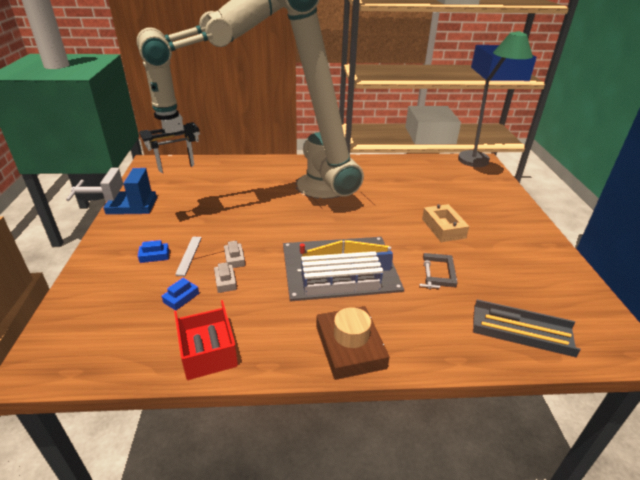

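```bash
python3 - <<'E'
from h import *
t=read_camera("top");print(t["fx"],np.round(t["world_from_camera"],3).tolist())
save(t,"t1.png",(215,180,455,315),3.3)
im=t["img"].astype(int);hsv=cv2.cvtColor(t["img"],cv2.COLOR_RGB2HSV)
for n,box in(("c_far",(412,200,455,247)),("c_near",(408,248,445,293))):
  x0,y0,x1,y1=box;m=(hsv[y0:y1,x0:x1,1]<60).astype(np.uint8)
  k,l,st,ce=cv2.connectedComponentsWithStats(m);i=1+np.argmax(st[1:,4])
  v,u=np.where(l==i);P=np.array([unproj(t,a+x0,b+y0,0.03)[:2] for a,b in zip(u,v)],np.float32)
  print(n,st[i],P.mean(0),cv2.minAreaRect(P))
# red post, yellow
for n,m in(("red",(hsv[...,1]>150)&((hsv[...,0]<6)|(hsv[...,0]>174))),):
  m=m.copy();m[:190]=0;m[310:]=0;m[:,:220]=0;m[:,400:]=0
  v,u=np.where(m);print(n,len(u),u.mean(),v.mean(),unproj(t,u.mean(),v.mean(),.11))
E
```

```text
586.2641932363357 [[0.023, -0.992, 0.123, 0.356], [-1.0, -0.024, -0.004, -0.047], [0.007, -0.123, -0.992, 1.506], [0.0, 0.0, 0.0, 1.0]]
c_far [  6   8  29  38 788] [ 0.5999957  -0.32835785] ((0.6001354455947876, -0.3283095359802246), (0.09025410562753677, 0.05824371799826622), 13.099286079406738)
c_near [  4   3  29  38 797] [ 0.48938736 -0.31204838] ((0.48938536643981934, -0.3119658827781677), (0.08966295421123505, 0.05744364112615585), 12.552456855773926)
red 36 341.30555555555554 234.19444444444446 [ 0.56250402 -0.09450574  0.11      ]
```

View pics/t1.png

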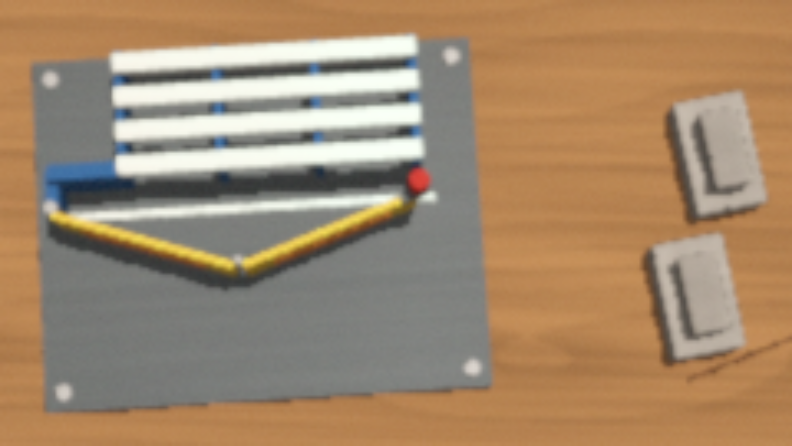

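```bash
cat >> h.py <<'E'
def fit(p,uv,L):
    from scipy.optimize import least_squares
    def f(q):
        c,s=np.cos(q[2]),np.sin(q[2])
        return np.concatenate([proj(p,[q[0]+c*x-s*y,q[1]+s*x+c*y,z])-w for w,(x,y,z) in zip(uv,L)])
    r=least_squares(f,[.55,0,0]);return r.x,r.fun
E
python3 - <<'E'
from h import *
t=read_camera("top")
C=lambda a,b:(215+(a-1)/3.3,180+(b-1)/3.3)
uv=[C(33,63),C(468,38),C(490,387),C(45,411),C(50,207),C(112,53+9),C(423,148+9),C(415,42)]
L=[(.105,.185,.01),(.105,-.16,.01),(-.17,-.16,.01),(-.17,.185,.01),(-.02,.165,.076)]
x,f=fit(t,uv[:5],L);print(x,np.degrees(x[2]),f.round(1))
W=lambda a,b:[x[0]+np.cos(x[2])*a-np.sin(x[2])*b,x[1]+np.sin(x[2])*a+np.cos(x[2])*b]
for y in(-.119,.150):print("post",W(-.02,y),proj(t,W(-.02,y)+[.11]))
for y in(-.074,0,.074):print("bay",W(.043,y),"stage",W(-.07,y))
print(proj(t,W(.001,0)+[.08]),"slat edge crop expected")
for n,p in(("wall",W(0,.111)+[.08]),("r",W(0.001,-.111)+[.08])):
  q=proj(t,p);print(n,(q-[215,180])*3.3)
E
```

```text
[0.57383587 0.01497798 0.07983936] 4.574458263607922 [-0.5 -0.4  0.3  0.   0.5  0.1 -0.3  0.4 -0.  -0.1]
post [np.float64(0.5633903769587527), np.float64(-0.10523803554612035)] [345.77092115 233.93845475]
post [np.float64(0.5419363989970416), np.float64(0.16290507331483545)] [233.91841585 240.06601793]
bay [np.float64(0.6226007369957907), np.float64(-0.05535684405790174)] stage [np.float64(0.5099606949835676), np.float64(-0.06436910989311863)]
bay [np.float64(0.6166988991921973), np.float64(0.018407431242138148)] stage [np.float64(0.5040588571799742), np.float64(0.009395165406921252)]
bay [np.float64(0.610797061388604), np.float64(0.09217170654217803)] stage [np.float64(0.49815701937638085), np.float64(0.08315944070696114)]
[296.40905611 229.92969031] slat edge crop expected
wall [119.69500527 174.23404163]
r [417.33277659 156.64708817]
```

```bash
cat >> h.py <<'E'
RX=(0.57384,0.01498,0.07984)
def W(a,b): c,s=np.cos(RX[2]),np.sin(RX[2]); return np.array([RX[0]+c*a-s*b,RX[1]+s*a+c*b])
def Rk(x,y): c,s=np.cos(RX[2]),np.sin(RX[2]); dx,dy=x-RX[0],y-RX[1]; return np.array([c*dx+s*dy,-s*dx+c*dy])
def down(yaw): c,s=np.cos(yaw),np.sin(yaw); return np.array([[c,s,0],[s,-c,0],[0,0,-1.]])
def go(*tg,yaw=RX[2],sx=None):
    "targets world xyz; prints turn(deg)+shift in tool axes"
    s=readout.state() if sx is None else sx;A=rot(s["orientation"])
    tv=R.from_matrix(A.T@down(yaw)).as_rotvec(degrees=True)
    for q in tg: print(tv.round(2),(A.T@(np.array(q)-s["eef_pos"])).round(4))
def st():
    s=readout.state();print("t%.2f rack"%s["time_s"],Rk(*s["eef_pos"][:2]).round(4),"z%.4f"%s["eef_pos"][2],"F",np.round(s["contact_force"],1),"gap%.3f"%s["finger_gap"])
E
python3 - <<'E'
from h import *
go([*W(-.02,-.155),.20],[*W(-.02,-.155),.088]);st()
E
```

```text
[ 1.000e-02 -0.000e+00  2.137e+01] [ 0.4475 -0.2004  0.0055]
[ 1.000e-02 -0.000e+00  2.137e+01] [ 0.4475 -0.2004  0.1175]
t1.00 rack [-0.3637 -0.5047] z0.2055 F [-0.7  0.3 -1.3] gap1.002
```

```bash
python3 -m crank '[[0,0,10,0.05,-0.022,0,255],[0,0,21.4,0.1,-0.045,0,255],[0,0,21.4,0.15,-0.067,0,255],[0,0,21.4,0.2,-0.09,0,255],[0,0,21.4,0.25,-0.112,0,255],[0,0,21.4,0.3,-0.134,0,255],[0,0,21.4,0.35,-0.157,0,255],[0,0,21.4,0.4,-0.179,0,255],[0,0,21.4,0.4475,-0.2004,0,255],[0,0,21.4,0.4475,-0.2004,0.03,255],[0,0,21.4,0.4475,-0.2004,0.06,255],[0,0,21.4,0.4475,-0.2004,0.09,255],[0,0,21.4,0.4475,-0.2004,0.1165,255],[0,0,21.4,0.4475,-0.2004,0.1165,255],[0,0,21.4,0.4475,-0.2004,0.1165,255]]' 20
python3 - <<'E'
from h import *
st();go([*W(-.02,.129),.088])
p=read_camera("scene");save(p,"s1.png",(250,180,420,310),4)
E
```

```text
time_s: 2.88
eef_pos: [0.5671, -0.1414, 0.0899]
orientation: [0.0, 0.999, 0.04, 0.001]
contact_force: [0.5, 0.9, -0.5]
finger_gap: 0.007
t2.88 rack [-0.0192 -0.1554] z0.0899 F [ 0.5  0.9 -0.5] gap0.007
[ 0.04 -0.09 -0.04] [-0.001  -0.2844  0.0017]
```

View pics/s1.png

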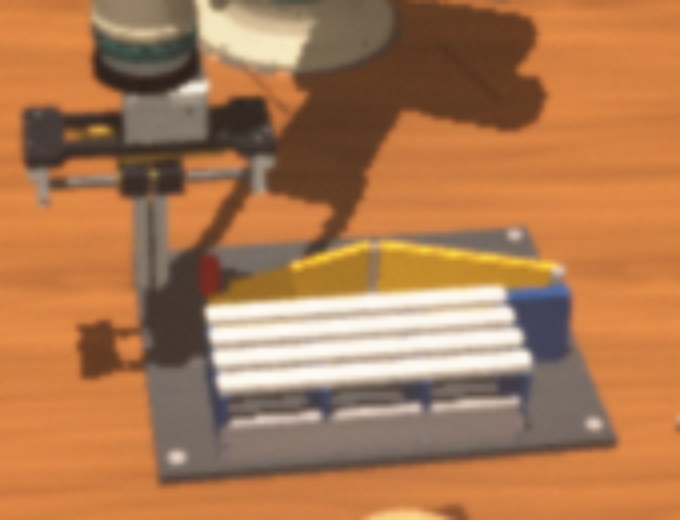

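```bash
python3 -m crank '[[0,0,0,0,-0.012,0,255],[0,0,0,0,-0.028,0,255],[0,0,0,0,-0.044,0,255],[0,0,0,0,-0.06,0,255],[0,0,0,0,-0.076,0,255],[0,0,0,0,-0.092,0,255],[0,0,0,0,-0.108,0,255],[0,0,0,0,-0.124,0,255],[0,0,0,0,-0.14,0,255],[0,0,0,0,-0.156,0,255],[0,0,0,0,-0.172,0,255],[0,0,0,0,-0.188,0,255],[0,0,0,0,-0.204,0,255],[0,0,0,0,-0.22,0,255],[0,0,0,0,-0.236,0,255],[0,0,0,0,-0.25,0,255],[0,0,0,0,-0.262,0,255],[0,0,0,0,-0.272,0,255],[0,0,0,0,-0.28,0,255],[0,0,0,0,-0.284,0,255]]'
python3 - <<'E'
from h import *
st()
p=read_camera("scene");save(p,"s2.png",(200,180,420,310),3.5)
E
```

```text
time_s: 5.42
eef_pos: [0.5439, 0.1406, 0.0889]
orientation: [0.002, 0.999, 0.04, -0.0]
contact_force: [0.7, -8.3, 0.9]
finger_gap: 0.006
t5.42 rack [-0.0198  0.1277] z0.0889 F [ 0.7 -8.3  0.9] gap0.006
```

View pics/s2.png

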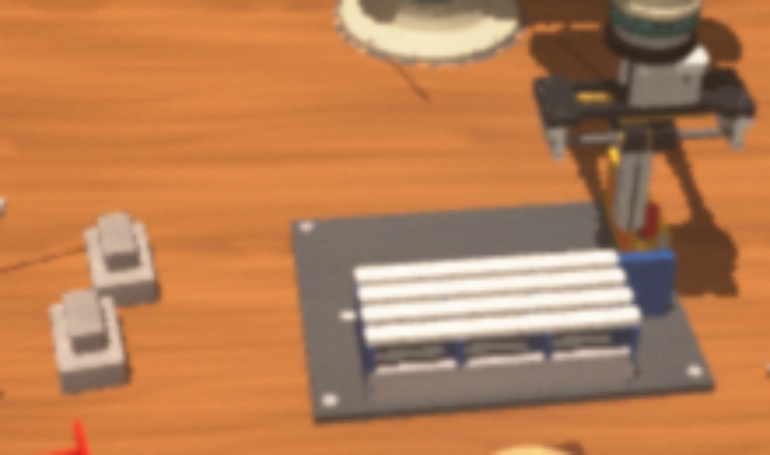

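```bash
cat >> h.py <<'E'
def cores(p,exp):
    hsv=cv2.cvtColor(p["img"],cv2.COLOR_RGB2HSV);m=(hsv[...,1]<60).astype(np.uint8)
    m[:180]=0;m[320:]=0;m[:,:385]=0;m[:,478:]=0
    k,l,s,c=cv2.connectedComponentsWithStats(m)
    for i in range(1,k):
        if s[i,4]<300: continue
        v,u=np.where(l==i);P=np.array([unproj(p,a,b,0.03)[:2] for a,b in zip(u,v)],np.float32)
        r=cv2.minAreaRect(P);print("core",s[i].tolist(),np.round(r[0],4),np.round(r[1],3),round(r[2],1))
E
python3 - <<'E'
from h import *
cores(read_camera("top"),0)
go([*W(-.06,.0),.15],[.4894,-.3120,.12],[.4894,-.3120,.033],yaw=np.radians(12.6))
E
```

```text
core [418, 208, 29, 38, 788] [ 0.6001 -0.3282] [0.09  0.058] 12.8
core [412, 251, 29, 38, 795] [ 0.4894 -0.3119] [0.09  0.057] 12.3
[ 0.19  0.03 -7.99] [-0.0402  0.1277 -0.0606]
[ 0.19  0.03 -7.99] [-0.0906  0.4468 -0.0295]
[ 0.19  0.03 -7.99] [-0.0906  0.4465  0.0575]
```

```bash
python3 -m crank '[[0,0,0,0,0.01,0,255],[0,0,0,-0.005,0.03,-0.03,255],[0,0,0,-0.02,0.08,-0.06,128],[0,0,-4,-0.03,0.135,-0.06,0],[0,0,-8,-0.05,0.195,-0.06,0],[0,0,-8,-0.06,0.255,-0.06,0],[0,0,-8,-0.075,0.315,-0.06,0],[0,0,-8,-0.085,0.375,-0.06,0],[0,0,-8,-0.0906,0.43,-0.06,0],[0,0,-8,-0.0906,0.4465,-0.045,0],[0,0,-8,-0.0906,0.4465,-0.0295,0],[0,0,-8,-0.0906,0.4465,-0.0295,0]]' 40
python3 - <<'E'
from h import *
st();go([.4894,-.3119,.034],yaw=np.radians(12.3))
w=read_camera("wrist");save(w,"w1.png")
t=read_camera("top");save(t,"t3.png",(200,180,400,320),3)
E
```

```text
time_s: 7.02
eef_pos: [0.4874, -0.3075, 0.1163]
orientation: [-0.002, 0.994, 0.11, -0.002]
contact_force: [0.2, 0.2, 0.2]
finger_gap: 0.996
t7.03 rack [-0.1119 -0.3146] z0.1163 F [0.2 0.2 0.2] gap0.996
[-0.28  0.16  0.29] [0.0012 0.0051 0.0823]
```

View pics/w1.png

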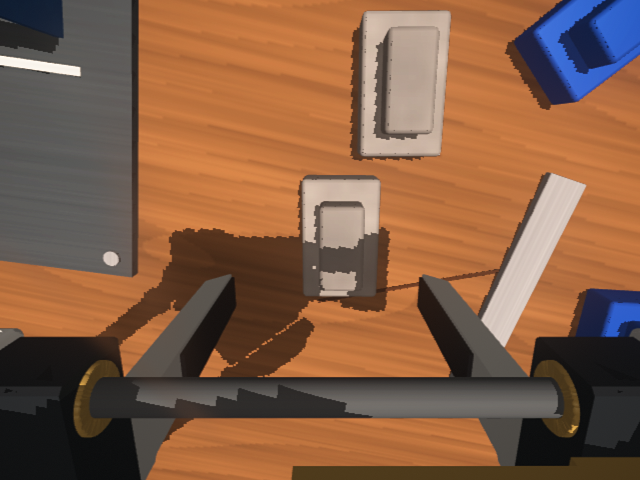

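View pics/t3.png

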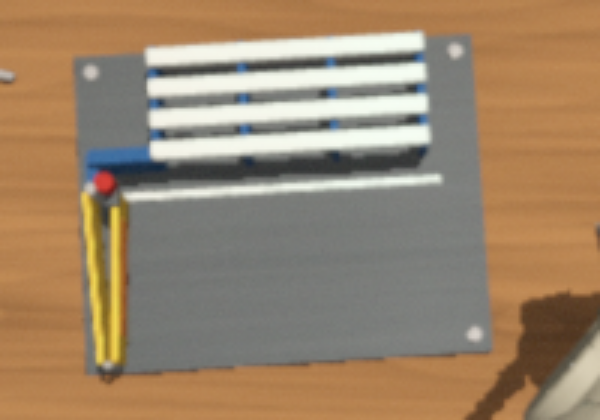

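```bash
python3 -m crank '[[0,0,0,0.001,0.005,0.03,0],[0,0,0,0.001,0.005,0.06,0],[0,0,0,0.001,0.005,0.078,0],[0,0,0,0.001,0.005,0.082,0],[0,0,0,0.001,0.005,0.082,255],[0,0,0,0.001,0.005,0.082,255],[0,0,0,0.001,0.005,0.082,255],[0,0,0,0.001,0.005,0.082,255],[0,0,0,0.001,0.005,0.082,255],[0,0,0,0.001,0.005,0.082,255],[0,0,0,0.001,0.005,0.06,255],[0,0,0,0.001,0.005,0.03,255],[0,0,0,0.001,0.005,0.0,255]]' 40
python3 - <<'E'
from h import *
st();go([*W(-.10,0),.12],[*W(-.075,0),.05],[*W(-.075,0),.047])
E
```

```text
time_s: 8.75
eef_pos: [0.4901, -0.3143, 0.1182]
orientation: [-0.001, 0.994, 0.109, -0.001]
contact_force: [1.0, 0.4, -3.1]
finger_gap: 0.304
t8.75 rack [-0.1097 -0.3216] z0.1182 F [ 1.   0.4 -3.1] gap0.304
[-0.11  0.1   7.97] [ 0.0542 -0.3172 -0.0013]
[-0.11  0.1   7.97] [ 0.0791 -0.3135  0.0687]
[-0.11  0.1   7.97] [ 0.0791 -0.3135  0.0717]
```

```bash
python3 -m crank '[[0,0,4,0.01,-0.05,0,255],[0,0,8,0.02,-0.1,0,255],[0,0,8,0.03,-0.15,0,255],[0,0,8,0.04,-0.2,0,255],[0,0,8,0.05,-0.25,0,255],[0,0,8,0.0542,-0.295,0,255],[0,0,8,0.0542,-0.317,0,255],[0,0,8,0.0542,-0.317,0.03,255],[0,0,8,0.0542,-0.317,0.055,255],[0,0,8,0.0542,-0.317,0.067,255],[0,0,8,0.0542,-0.317,0.067,255],[0,0,8,0.0542,-0.317,0.067,255]]'
python3 - <<'E'
from h import *
st();go([*W(-.012,0),.049],[*W(-.012,0),.045])
w=read_camera("wrist");save(w,"w2.png")
E
```

```text
time_s: 10.25
eef_pos: [0.4758, 0.0068, 0.0536]
orientation: [-0.0, 0.999, 0.039, 0.001]
contact_force: [-2.2, 1.9, 13.2]
finger_gap: 0.314
t10.25 rack [-0.0984 -0.0003] z0.0536 F [-2.2  1.9 13.2] gap0.314
[-0.05 -0.13 -0.1 ] [ 0.0864 -0.0005  0.0048]
[-0.05 -0.13 -0.1 ] [ 0.0864 -0.0005  0.0088]
```

View pics/w2.png

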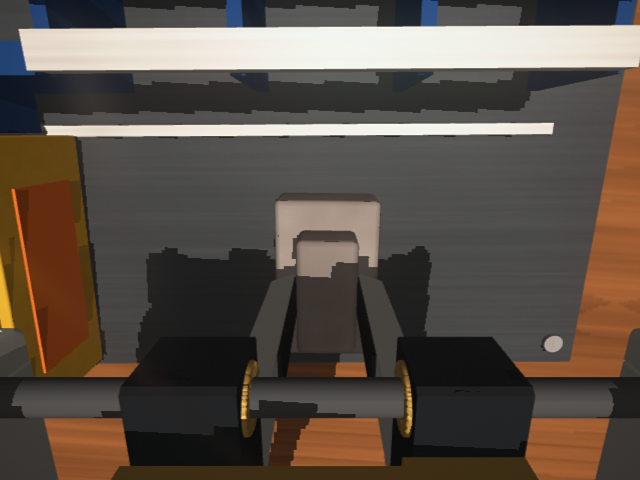

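```bash
python3 -m crank '[[0,0,0,0,0,0,100],[0,0,0,0,0,0,100],[0,0,0,0,0,0.003,100],[0,0,0,0,0,0.007,100],[0,0,0,0,0,0.007,255],[0,0,0,0,0,0.007,255],[0,0,0,0,0,0.007,255],[0,0,0,0,0,0.007,255],[0,0,0,0,0,0.003,255],[0,0,0,0,0,0.003,255]]' 45
python3 - <<'E'
from h import *
st();go([*W(-.012,0),.049])
t=read_camera("scene");save(t,"s3.png",(220,190,400,310),4)
E
```

```text
time_s: 11.55
eef_pos: [0.4749, 0.0062, 0.0485]
orientation: [0.0, 0.999, 0.04, -0.0]
contact_force: [-0.7, 0.2, -3.5]
finger_gap: 0.314
t11.55 rack [-0.0994 -0.0008] z0.0485 F [-0.7  0.2 -3.5] gap0.314
[ 0.01  0.01 -0.03] [ 0.0874 -0.0009 -0.0005]
```

View pics/s3.png

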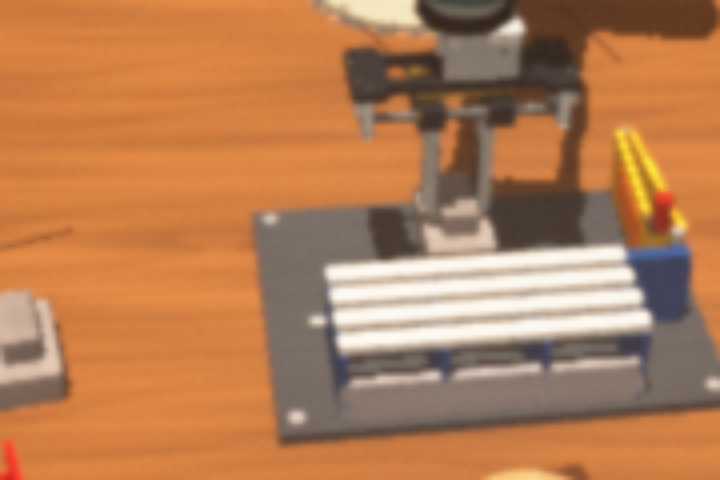

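```bash
python3 -m crank '[[0,0,0,0.015,0,0,255],[0,0,0,0.03,0,0,255],[0,0,0,0.045,0,0,255],[0,0,0,0.058,0,0,255],[0,0,0,0.07,0,0,255],[0,0,0,0.08,0,0,255],[0,0,0,0.086,0,0,255],[0,0,0,0.086,0,0.003,255],[0,0,0,0.086,0,0.003,100],[0,0,0,0.086,0,0.003,100],[0,0,0,0.08,0,0.0,100],[0,0,0,0.07,0,-0.03,100],[0,0,0,0.05,0,-0.06,120],[0,0,0,0.0,0,-0.06,255],[0,0,0,-0.01,0,-0.06,255],[0,0,0,-0.01,0,-0.03,255],[0,0,0,-0.01,0,0,255],[0,0,0,-0.01,0,0.018,255],[0,0,0,-0.01,0,0.023,255]]'
python3 - <<'E'
from h import *
st();go([*W(-.07,0),.026],[*W(-.0105,0),.026])
w=read_camera("wrist");save(w,"w3.png")
E
```

```text
time_s: 13.98
eef_pos: [0.4646, 0.0055, 0.0246]
orientation: [-0.0, 0.999, 0.04, -0.001]
contact_force: [0.3, 0.2, -0.1]
finger_gap: 0.005
t13.97 rack [-0.1096 -0.0007] z0.0246 F [ 0.3  0.2 -0.1] gap0.005
[-0.02  0.09 -0.04] [ 0.0396 -0.0008 -0.0015]
[-0.02  0.09 -0.04] [ 0.0991 -0.0008 -0.0016]
```

View pics/w3.png

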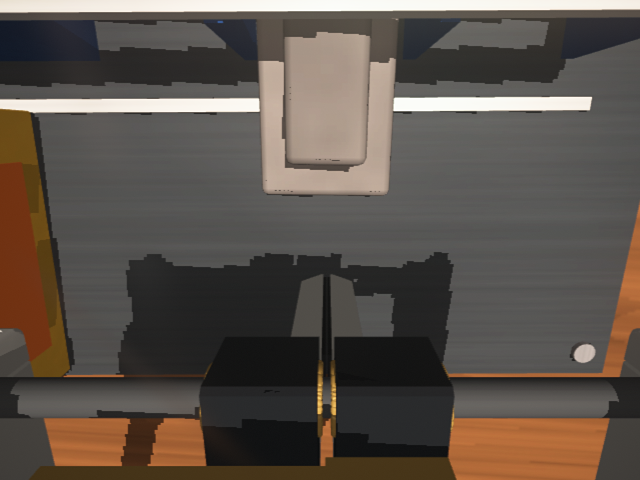

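```bash
python3 -m crank '[[0,0,0,0.015,0,0,255],[0,0,0,0.03,0,0,255],[0,0,0,0.04,0,0,255],[0,0,0,0.048,0,0,255],[0,0,0,0.056,0,0,255],[0,0,0,0.064,0,0,255],[0,0,0,0.072,0,0,255],[0,0,0,0.08,0,0,255],[0,0,0,0.086,0,0,255],[0,0,0,0.091,0,0,255],[0,0,0,0.095,0,0,255],[0,0,0,0.098,0,0,255],[0,0,0,0.098,0,0,255]]'
python3 - <<'E'
from h import *
st()
E
```

```text
time_s: 15.65
eef_pos: [0.5634, 0.0132, 0.0256]
orientation: [0.0, 0.999, 0.04, 0.001]
contact_force: [0.3, -0.7, 0.0]
finger_gap: 0.002
t15.65 rack [-0.0106 -0.0009] z0.0256 F [ 0.3 -0.7  0. ] gap0.002
```

```bash
python3 -m crank '[[0,0,0,0.0015,0,0,255],[0,0,0,0.0015,0,0,255]]'
python3 - <<'E'
from h import *
st()
E
python3 -m crank '[[0,0,0,-0.02,0,0,255],[0,0,0,-0.04,0,-0.05,255],[0,0,0,-0.04,0,-0.1,128],[0,0,0,-0.04,0.06,-0.1,0],[0,0,0,-0.04,0.12,-0.1,0],[0,0,0,-0.03,0.18,-0.1,0]]'
python3 - <<'E'
from h import *
st();t=read_camera("top");cores(t,0);go([.6001,-.3282,.12],[.6001,-.3282,.034],yaw=np.radians(12.8))
save(t,"t4.png",(200,180,460,320),3)
E
```

```text
time_s: 15.9
eef_pos: [0.5636, 0.0133, 0.0256]
orientation: [0.0, 0.999, 0.04, -0.0]
contact_force: [-4.1, -1.3, 3.3]
finger_gap: 0.007
t15.90 rack [-0.0104 -0.0009] z0.0256 F [-4.1 -1.3  3.3] gap0.007
time_s: 16.65
eef_pos: [0.5496, -0.1703, 0.1265]
orientation: [0.001, 0.999, 0.04, 0.002]
contact_force: [0.7, -0.4, 0.3]
finger_gap: 0.393
t16.65 rack [-0.0389 -0.1827] z0.1265 F [ 0.7 -0.4  0.3] gap0.393
core [385, 182, 62, 110, 3185] [ 0.5738 -0.2862] [0.28  0.155] 0.6
[ 0.6  -0.34 -8.44] [0.0357 0.1521 0.0081]
[ 0.6  -0.34 -8.44] [0.0352 0.1513 0.0941]
```

View pics/t4.png

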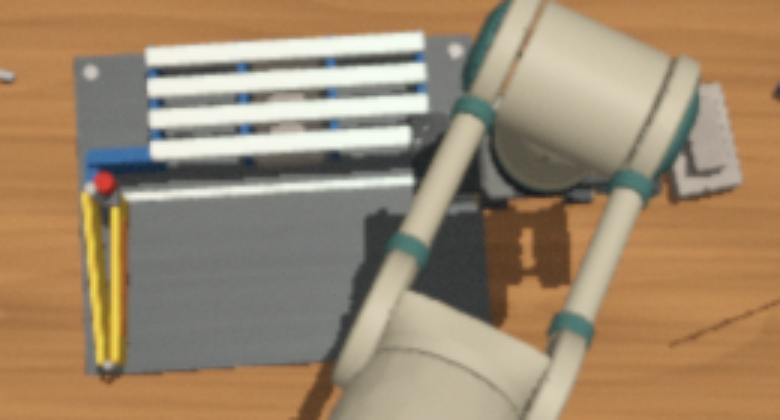

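```bash
python3 -m crank '[[0,0,0,0.01,0.05,0,0],[0,0,-5,0.025,0.1,0,0],[0,0,-8.4,0.0355,0.145,0,0],[0,0,-8.4,0.0355,0.152,0.01,0],[0,0,-8.4,0.0355,0.152,0.01,0]]'
python3 - <<'E'
from h import *
st();go([.6001,-.3282,.034],yaw=np.radians(12.8))
w=read_camera("wrist");save(w,"w4.png",None,.8)
E
```

```text
time_s: 17.32
eef_pos: [0.5953, -0.3165, 0.114]
orientation: [-0.001, 0.994, 0.112, -0.001]
contact_force: [-0.1, 0.3, -0.5]
finger_gap: 0.972
t17.32 rack [-0.005  -0.3322] z0.1140 F [-0.1  0.3 -0.5] gap0.972
[-0.13  0.07  0.07] [0.0022 0.0126 0.08  ]
```

View pics/w4.png

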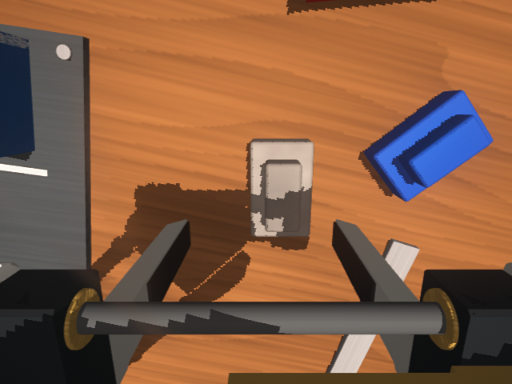

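```bash
python3 -m crank '[[0,0,0,0.002,0.0125,0.0,0],[0,0,0,0.002,0.0125,0.03,0],[0,0,0,0.002,0.0125,0.06,0],[0,0,0,0.002,0.0125,0.076,0],[0,0,0,0.002,0.0125,0.08,0],[0,0,0,0.002,0.0125,0.08,255],[0,0,0,0.002,0.0125,0.08,255],[0,0,0,0.002,0.0125,0.08,255],[0,0,0,0.002,0.0125,0.08,255],[0,0,0,0.002,0.0125,0.08,255],[0,0,0,0.002,0.0125,0.08,255],[0,0,0,0.002,0.0125,0.06,255],[0,0,0,0.002,0.0125,0.03,255],[0,0,0,0.002,0.0125,0,255],[0,0,0,0.002,0.0125,0,255]]' 45
python3 - <<'E'
from h import *
st();go([*W(-.10,-.074),.12],[*W(-.10,-.074),.049])
E
```

```text
time_s: 19.25
eef_pos: [0.6019, -0.3297, 0.117]
orientation: [0.001, 0.994, 0.113, 0.002]
contact_force: [0.1, -0.1, -5.0]
finger_gap: 0.311
t19.25 rack [ 0.0005 -0.3458] z0.1170 F [ 0.1 -0.1 -5. ] gap0.311
[ 0.16 -0.17  8.37] [-0.0598 -0.2835 -0.004 ]
[ 0.16 -0.17  8.37] [-0.06   -0.2837  0.067 ]
```

```bash
python3 -m crank '[[0,0,0,-0.03,-0.02,-0.01,255],[0,0,4,-0.06,-0.06,-0.01,255],[0,0,8.4,-0.06,-0.11,-0.01,255],[0,0,8.4,-0.06,-0.16,-0.005,255],[0,0,8.4,-0.06,-0.21,0,255],[0,0,8.4,-0.06,-0.255,0,255],[0,0,8.4,-0.06,-0.2837,0,255],[0,0,8.4,-0.06,-0.2837,0.03,255],[0,0,8.4,-0.06,-0.2837,0.055,255],[0,0,8.4,-0.06,-0.2837,0.067,255],[0,0,8.4,-0.06,-0.2837,0.067,255],[0,0,8.4,-0.06,-0.2837,0.067,255]]'
python3 - <<'E'
from h import *
st();go([*W(-.013,-.074),.0485])
w=read_camera("wrist");save(w,"w5.png",None,.8)
E
```

```text
time_s: 20.75
eef_pos: [0.4803, -0.0651, 0.0512]
orientation: [-0.001, 0.999, 0.039, 0.002]
contact_force: [-2.8, 4.1, 23.4]
finger_gap: 0.316
t20.75 rack [-0.0997 -0.0723] z0.0512 F [-2.8  4.1 23.4] gap0.316
[-0.05 -0.25 -0.1 ] [0.0866 0.0015 0.0031]
```

View pics/w5.png

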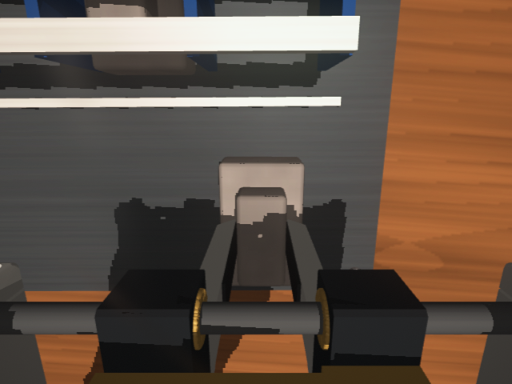

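```bash
python3 -m crank '[[0,0,0,0,0.0,0,100],[0,0,0,0,0.0015,0,100],[0,0,0,0,0.0015,0.002,100],[0,0,0,0,0.0015,0.004,100],[0,0,0,0,0.0015,0.004,255],[0,0,0,0,0.0015,0.004,255],[0,0,0,0,0.0015,0.004,255],[0,0,0,0,0.0015,0.004,255],[0,0,0,0,0.0015,0.001,255],[0,0,0,0,0.0015,0,255],[0,0,0,0,0.0015,0,255]]' 45
python3 - <<'E'
from h import *
st();go([*W(-.013,-.074),.0485])
E
```

```text
time_s: 22.18
eef_pos: [0.4787, -0.0675, 0.0483]
orientation: [0.0, 0.999, 0.04, -0.0]
contact_force: [0.1, -0.0, -5.0]
finger_gap: 0.314
t22.18 rack [-0.1015 -0.0746] z0.0483 F [ 0.1 -0.  -5. ] gap0.314
[ 0.01  0.02 -0.03] [ 0.0885 -0.0006 -0.0002]
```

Held free of the deck (−5 N). Slide in, release, and come back behind it.

```bash
python3 -m crank '[[0,0,0,0.015,0,0,255],[0,0,0,0.03,0,0,255],[0,0,0,0.045,0,0,255],[0,0,0,0.058,0,0,255],[0,0,0,0.07,0,0,255],[0,0,0,0.08,0,0,255],[0,0,0,0.088,0,0,255],[0,0,0,0.088,0,0.003,255],[0,0,0,0.088,0,0.003,100],[0,0,0,0.088,0,0.003,100],[0,0,0,0.082,0,0.0,100],[0,0,0,0.07,0,-0.03,100],[0,0,0,0.05,0,-0.06,120],[0,0,0,0.0,0,-0.06,255],[0,0,0,-0.01,0,-0.06,255],[0,0,0,-0.01,0,-0.03,255],[0,0,0,-0.01,0,0,255],[0,0,0,-0.01,0,0.018,255],[0,0,0,-0.01,0,0.023,255]]'
python3 - <<'E'
from h import *
st();go([*W(-.0105,-.074),.026])
w=read_camera("wrist");save(w,"w6.png",None,.8)
E
```

```text
time_s: 24.55
eef_pos: [0.4685, -0.0681, 0.0247]
orientation: [-0.0, 0.999, 0.04, -0.001]
contact_force: [-0.4, 0.1, 0.1]
finger_gap: 0.002
t24.55 rack [-0.1116 -0.0744] z0.0247 F [-0.4  0.1  0.1] gap0.002
[-0.03  0.07 -0.04] [ 0.1011 -0.0004 -0.0015]
```

View pics/w6.png

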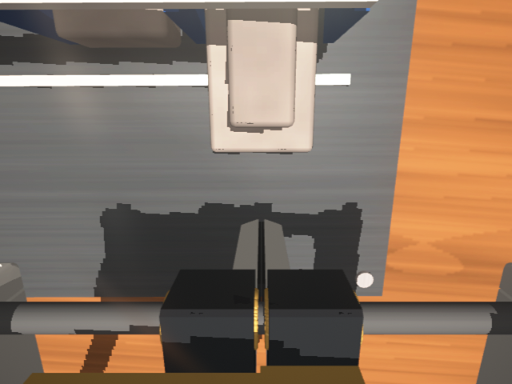

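```bash
python3 -m crank '[[0,0,0,0.015,0,0,255],[0,0,0,0.03,0,0,255],[0,0,0,0.04,0,0,255],[0,0,0,0.048,0,0,255],[0,0,0,0.056,0,0,255],[0,0,0,0.064,0,0,255],[0,0,0,0.072,0,0,255],[0,0,0,0.08,0,0,255],[0,0,0,0.087,0,0,255],[0,0,0,0.093,0,0,255],[0,0,0,0.098,0,0,255],[0,0,0,0.101,0,0,255],[0,0,0,0.103,0,0,255],[0,0,0,0.103,0,0,255]]'
python3 - <<'E'
from h import *
st()
E
python3 -m crank '[[0,0,0,0.08,0,0,255],[0,0,0,0.05,0,-0.04,255],[0,0,0,0,0,-0.09,255],[0,0,0,-0.04,0,-0.14,255],[0,0,0,-0.04,0,-0.18,255],[0,0,0,-0.04,0,-0.18,255]]'
python3 - <<'E'
from h import *
st();go([*W(-.02,.19),.19],[*W(-.02,.19),.088])
w=read_camera("wrist");save(w,"w7.png")
for y in (0,-.074):
  print(proj(w,[*W(-.002,y),.04]),proj(w,[*W(-.012,y),.04]),proj(w,[*W(.001,y),.08]))
E
```

```text
time_s: 26.35
eef_pos: [0.5702, -0.0601, 0.0255]
orientation: [0.0, 0.999, 0.04, -0.001]
contact_force: [-5.7, -1.3, 1.9]
finger_gap: 0.005
t26.35 rack [-0.0096 -0.0746] z0.0255 F [-5.7 -1.3  1.9] gap0.005
time_s: 27.1
eef_pos: [0.5353, -0.0639, 0.2107]
orientation: [0.002, 0.999, 0.039, 0.007]
contact_force: [0.3, 0.7, -0.5]
finger_gap: 0.005
t27.10 rack [-0.0447 -0.0755] z0.2107 F [ 0.3  0.7 -0.5] gap0.005
[ 0.21 -0.75 -0.06] [ 0.0242 -0.2656  0.0201]
[ 0.21 -0.75 -0.06] [ 0.0228 -0.266   0.122 ]
[242.70912104 175.63239026] [243.32730629 186.57135469] [232.21936423 176.51241913]
[323.49593663 175.51776562] [323.52634265 186.44742754] [323.37540726 176.38217107]
```

View pics/w7.png

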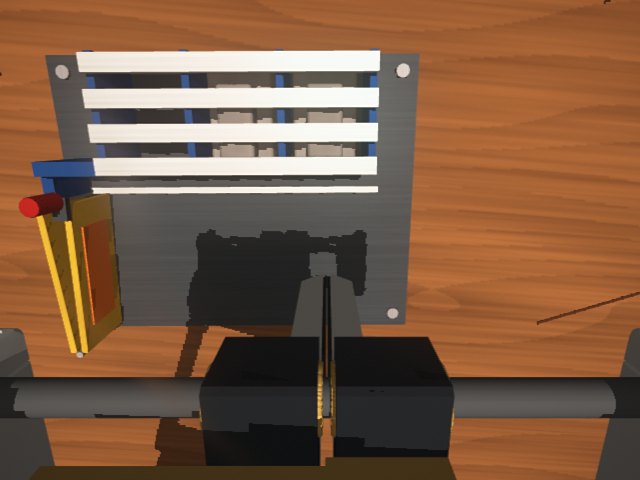

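```bash
python3 -m crank '[[0,0,0,0,0,0,255],[0,0,0,0,0,0,255],[0,0,0,0,0,0,255]]'
python3 - <<'E'
from h import *
st();go([*W(-.02,.19),.20],[*W(-.02,.19),.088])
t=read_camera("top");c=read_camera("scene")
a=cv2.resize(t["img"][180:320,215:385],None,fx=3.5,fy=3.5)[:, :595];b=cv2.resize(c["img"][225:305,270:410],(595,340))
w=read_camera("wrist")["img"][30:210,40:440]
w=cv2.resize(w,(595,268))
m=np.vstack([b,w]);cv2.imwrite("pics/m.png",m[:,:,::-1]);print(m.shape)
E
```

```text
time_s: 27.52
eef_pos: [0.5314, -0.063, 0.2042]
orientation: [-0.0, 0.999, 0.04, -0.001]
contact_force: [0.6, 0.3, 0.1]
finger_gap: 0.007
t27.52 rack [-0.0485 -0.0743] z0.2042 F [0.6 0.3 0.1] gap0.007
[-0.04  0.12 -0.02] [ 0.0284 -0.2643  0.0043]
[-0.04  0.12 -0.02] [ 0.0286 -0.2643  0.1163]
(608, 595, 3)
```

View pics/m.png

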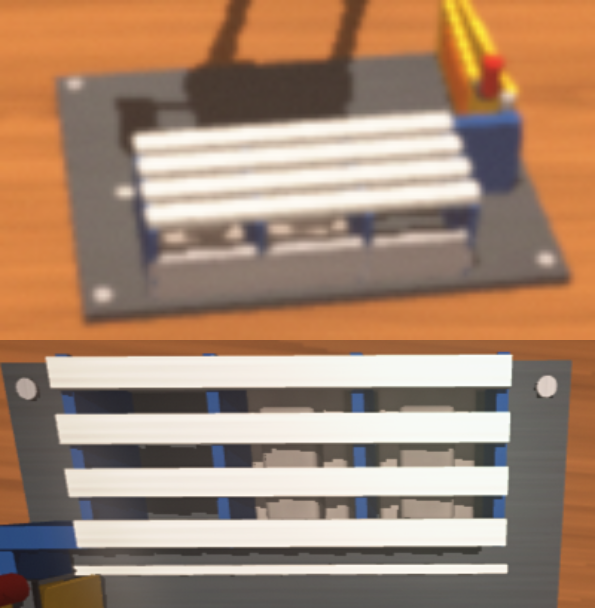

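```bash
python3 -m crank '[[0,0,0,0.01,-0.05,0,255],[0,0,0,0.02,-0.1,0,255],[0,0,0,0.0285,-0.15,0,255],[0,0,0,0.0285,-0.2,0,255],[0,0,0,0.0285,-0.245,0,255],[0,0,0,0.0285,-0.2643,0,255],[0,0,0,0.0285,-0.2643,0.03,255],[0,0,0,0.0285,-0.2643,0.06,255],[0,0,0,0.0285,-0.2643,0.09,255],[0,0,0,0.0285,-0.2643,0.11,255],[0,0,0,0.0285,-0.2643,0.1155,255],[0,0,0,0.0285,-0.2643,0.1155,255]]'
python3 - <<'E'
from h import *
st();go([*W(-.02,-.097),.088])
E
```

```text
time_s: 29.18
eef_pos: [0.5395, 0.2021, 0.0901]
orientation: [0.0, 0.999, 0.039, 0.0]
contact_force: [0.0, -0.6, -0.6]
finger_gap: 0.003
t29.18 rack [-0.0193  0.1893] z0.0901 F [ 0.  -0.6 -0.6] gap0.003
[ 0.02 -0.   -0.06] [-0.0004  0.2863  0.0022]
```

```bash
python3 -m crank '[[0,0,0,0,0.01,0,255],[0,0,0,0,0.024,0,255],[0,0,0,0,0.04,0,255],[0,0,0,0,0.056,0,255],[0,0,0,0,0.072,0,255],[0,0,0,0,0.088,0,255],[0,0,0,0,0.104,0,255],[0,0,0,0,0.12,0,255],[0,0,0,0,0.136,0,255],[0,0,0,0,0.152,0,255],[0,0,0,0,0.168,0,255],[0,0,0,0,0.184,0,255],[0,0,0,0,0.2,0,255],[0,0,0,0,0.216,0,255],[0,0,0,0,0.232,0,255],[0,0,0,0,0.246,0,255],[0,0,0,0,0.26,0,255],[0,0,0,0,0.272,0,255],[0,0,0,0,0.281,0,255],[0,0,0,0,0.286,0,255]]'
python3 -m crank '[[0,0,0,0,0,0,255],[0,0,0,0,0,0,255]]'
python3 - <<'E'
from h import *
st()
E
```

```text
time_s: 31.68
eef_pos: [0.5619, -0.0829, 0.0899]
orientation: [-0.0, 0.999, 0.039, 0.0]
contact_force: [0.5, 0.4, 0.5]
finger_gap: 0.002
time_s: 31.92
eef_pos: [0.5614, -0.0825, 0.0899]
orientation: [0.0, 0.999, 0.04, -0.0]
contact_force: [0.8, -0.1, -0.2]
finger_gap: 0.006
t31.93 rack [-0.0202 -0.0962] z0.0899 F [ 0.8 -0.1 -0.2] gap0.006
```

```bash
python3 -m crank '[[0,0,0,0,-0.015,0,255],[0,0,0,0,-0.02,-0.03,255],[0,0,0,0,-0.02,-0.08,255],[0,0,0,-0.05,0.03,-0.11,255],[0,0,0,-0.1,0.08,-0.12,255],[0,0,0,-0.15,0.13,-0.12,255],[0,0,0,-0.2,0.18,-0.12,255],[0,0,0,-0.22,0.23,-0.12,255],[0,0,0,-0.22,0.28,-0.12,255],[0,0,0,-0.22,0.28,-0.12,255],[0,0,0,-0.22,0.28,-0.12,255]]'
python3 - <<'E'
from h import *
st();t=read_camera("top");c=read_camera("scene")
hsv=cv2.cvtColor(t["img"],cv2.COLOR_RGB2HSV)
m=(hsv[...,1]>150)&((hsv[...,0]<6)|(hsv[...,0]>174));m[:190]=0;m[310:]=0;m[:,:220]=0;m[:,400:]=0
v,u=np.where(m)
if len(u): y=Rk(*unproj(t,u.mean(),v.mean(),.105)[:2]);print(len(u),y,"b",2*(np.arccos((.165-y[1])/.29)-.2))
ym=(hsv[...,1]>150)&(hsv[...,0]>20)&(hsv[...,0]<32)&(hsv[...,2]>120);ym[:190]=0;ym[310:]=0;ym[:,:220]=0;ym[:,370:]=0
v,u=np.where(ym);P=np.array([Rk(*unproj(t,a,b,.076)[:2]) for a,b in zip(u,v)]);print("yellow",P.min(0),P.max(0))
for n in("core_1","core_box","clamp","strike_bar"):
  for p in(t,c):print(n,[(np.round(d["position"],3).tolist(),round(d["confidence"],2)) for d in find_in(p,n)])
# grey in bays as seen by the top camera gaps, centroid per bay
for yb in(-.074,0,.074):
  pts=[]
  for x in np.arange(-.01,.095,.003):
    q=proj(t,[*W(x,yb),.045]).round().astype(int);pts.append(int(t["img"][q[1],q[0]].mean()))
  print(yb,pts)
E
```

```text
time_s: 33.3
eef_pos: [0.3648, -0.3784, 0.2095]
orientation: [-0.001, 0.999, 0.039, -0.0]
contact_force: [-0.1, 0.1, -0.7]
finger_gap: 0.005
t33.30 rack [-0.2398 -0.3754] z0.2095 F [-0.1  0.1 -0.7] gap0.005
28 [-0.02041049 -0.11491497] b 0.12899466704136364
yellow [-0.0664574  -0.10065053] [-0.02469434  0.16243017]
core_1 [([0.481, -0.58, 0.034], 0.96), ([0.605, 0.022, 0.039], 0.87), ([0.665, -0.444, 0.028], 0.66), ([0.61, -0.058, 0.04], 0.6)]
core_1 [([0.687, -0.448, 0.027], 0.82)]
core_box [([0.334, 0.422, 0.052], 0.95)]
core_box [([0.358, 0.417, 0.042], 0.69)]
clamp [([0.588, 0.344, 0.016], 0.69)]
clamp [([0.615, 0.017, 0.039], 0.64)]
strike_bar [([0.489, -0.462, 0.004], 0.93)]
strike_bar [([0.482, -0.463, 0.006], 0.76)]
-0.074 [59, 58, 77, 89, 91, 123, 200, 247, 250, 250, 239, 206, 170, 147, 177, 231, 249, 250, 250, 220, 173, 147, 98, 139, 211, 247, 250, 249, 236, 190, 112, 93, 198, 246, 250]
0 [60, 67, 77, 88, 91, 181, 234, 245, 247, 247, 242, 176, 163, 152, 156, 214, 244, 248, 246, 232, 186, 165, 146, 194, 242, 246, 247, 247, 236, 113, 93, 107, 173, 228, 244]
0.074 [56, 58, 57, 89, 123, 168, 219, 244, 246, 245, 223, 130, 119, 124, 145, 242, 245, 246, 244, 230, 126, 121, 129, 179, 228, 243, 245, 236, 195, 96, 61, 85, 150, 242, 245]
```

```bash
python3 -c "
from h import *
env.finish_job();st()"
```

```text
the job is handed in; nothing more can be done
the job is handed in; nothing more can be done
```

The job is handed in at about 33 s. The two grey core prints on the bench are loaded in the middle and right bays, and the cover is closed again. No third grey core print was to be seen, and I left the blue look-alikes alone.

**Last checks**
- **Cover:** after the first push it looked fully folded in the picture. After closing, the post measured at rack y of about -115 mm, a fold angle of about 0.13 rad (limit 0.35).
- **Core prints:** each was pushed until I felt the back stop (about 4 to 6 N). The last pictures, taken before I closed the cover, showed both upright under the roof at matching depth. I could not measure their exact depth under the slats.
- **Core box, clamp and strike-off bar:** they read as unmoved, at most 18 mm from the first reading in one picture. For the strike bar that picture read 18 mm off while the other read about 3 mm. One clamp detection fell on the rack, which I took to be false.
- **Robot:** it was clear of everything at the end.

**What went wrong**
- **Forward shove:** after pushing the second core home, I wrote the retreat rows from the wrong reference. The shut fingers were sent forward against the core, already home, for about 1/8 s. I did not read the peak force, so I can't rule out that it passed the force limits.
- **Hard set-down:** each core touched the apron a little earlier than expected, with 13 N and then 23 N. I gripped it again before sliding it in.

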